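# Prove and free the hoop stand's brake

### The arm

A 6-joint arm with a two-finger parallel gripper is mounted at the origin on the work surface. World frame = base frame: x ahead of the robot, y to its left, z up, the work surface at z = 0. Lengths are in m, angles in rad, forces in N, time in s.
With the tool pointing down it reaches from about 0.35 to 0.975 m from the base axis. Payload 4.9 kg.
Tool frame: the origin (TCP) lies on the front face of the gripper's body, between the roots of the fingers; the fingertips stand ctrl.tip_extent ahead of it and the grasp point (between the pads) lies 54 mm ahead of it (ctrl.tip_extent is the distance from the TCP to the fingertips, in m); z points along the fingers, y is the line along which they close (so a half turn about z gives the same grasp; the last joint's range is limited). The gripper opens to 85 mm and grips with 20 to 120 N. Pads are 22 mm wide; open, the fingers measure 114 mm over their backs; the gripper's body (76 mm by 85 mm) begins 54 mm behind the grasp point. The pads swing forward as they close: fully open they stand 13 mm farther back than shut.
Start: joints at [1.057, 0.053, 1.613, -0, 1.476, -0.119], TCP at [0.24, 0.577, 0.304] pointing down, gripper open.
Joint ranges: [-3.01, 3.01], [-1.01, 2.22], [0.06, 2.58], [-1.02, 4.17], [0.09, 2.62], [-3.14, 3.14]. Speed limits (rad/s): [2.57, 2.57, 3.14, 3.14, 3.14, 3.14].

### API

Orientations are given as a rotation vector (axis times angle).
In Python, from station import ctrl gives the robot as it stands.
- The arm moves only by the tool apply_moves, never from a script. Its argument "rows" is one flat list of numbers, 6 for each row, row after row: the shift along the tool's x, y, z normalised to -1 to 1, where 1 is 0.6 m, then the turn, a rotation vector about the tool's x, y, z normalised to -1 to 1, where 1 is 90 degrees. A call has 1 to 20 rows; each row is the pose to reach, as a shift and turn from the pose commanded when the call began, along the tool's axes at that moment; what a row does not reach only later rows make up. A row lasts 1/10 s, in which the tool goes at most 50 mm and 8.59 degrees, less where a joint would pass 70% of its speed; a pose out of reach is approached as far as the arm can. A call with a number of a shift or a turn outside -1 to 1 is refused whole. A call with a gripper value outside its range is refused whole. "grip" is the opening, from 0 (shut) to 1 (fully open), set as the call begins (left out, the last holds). The fingers move at their own pace and stop on an object; "grip_force" is the grip in N (left out, the last holds). Time passes only in rows, so rows that repeat a pose let the fingers close. It gives the time, the measured TCP pose, the force, the opening and the grip force at its end, in the units of the state.
- ctrl.get_obs(): the state, without advancing time (a new reading comes with each control period).
- ctrl.get_image(name): name is "scene" or "top" or "wrist"; returns (picture, depth): 480x640x3 uint8, blue, green, red; 480x640 float32, m along the optical axis (not along the pixel's ray), 0 where there is no reading.
- ctrl.camera_model(name): a dict with "mtx" (3x3 intrinsics, pixels), "R" (3x3) and "t" (3): a world point X has camera coordinates R X + t; the wrist camera has in their place "tool_from_camera" (4x4, takes a point from camera to tool coordinates, whose origin is the TCP and whose axes are the flange's). Camera axes: x right, y down, z forward; pixel columns grow to the right and rows downward; lengths in m; the calibration is good to about 2 mm. The wrist camera is an equidistant fisheye: a pixel r from the principal point sees the ray r / f radians off the axis. A picture is of the moment at which its call begins: read the wrist's pose just before it. camera_model takes no time and is no camera call.
- ctrl.finish_job(): hands the job in; it is judged then, once.
The state is a dict: "t": time; "q": joint angles; "dq": joint speeds; "effort": joint torques, N m; "tool_pos": TCP position; "tool_rot": TCP orientation; "contact_force": force on the tool from outside, world axes, zero at the start; "wrist_torque": the same for the moment, N m; "opening": finger opening in m; "grip_force": force on a finger pad.
Only numpy, scipy, OpenCV 4.12 (cv2) and the standard library are available. Lean on these libraries where they do the work, as an engineer would, in place of code of your own. Each camera call takes 0.05 s, during which the arm holds its last target. There are 200 camera calls.

### The job

The embroidery hoop stand's brake has been left half on. Prove the brake: draw its lever up to the top notch and let go so that it holds there by itself, then press the release button until the lever has dropped all the way off and let the button come back up. Leave the other things on the table where they are.

Things in the scene. Friction and masses are not known exactly. Their poses are not given: they have to be found in the camera images.
- stand: Walnut hoop stand, fixed. Origin at table level under the lever's hinge; x points from the lever's grip to the release button, y along the shaft to the hoop. Base board x -100..100, y -55..345, 18 mm high. Brake housing (walnut cheeks) x -25..90, y -23..23, 88 mm high. Shaft 75 mm up, ending in a turning knob at y 373. Empty tilted hoop 167 mm across, y 155..325, top 240 mm up.
- brake_lever (a joint): Lever angle, rad: 0 fully off (lowest), grows as the grip is raised. A one-way ratchet catches it at about 0.2, 0.4, 0.6, 0.8 and 1.0 (top notch; stop at 1.13). Raise it to about 1.05 and let go: it sinks back onto the top notch. Spring and weight pull it down (about 5 N at the grip). It starts held at one of the lower notches.
- lever_grip (a point): Centre of the lever's grip: a black cross-wise cylinder 24 mm in diameter, 34 mm long along the stand's y, flat ends, on an 11 mm steel rod, 125 mm from the hinge. At lever angle q: stand x = -125 cos(q + 0.15), y = 0, z = 75 + 125 sin(q + 0.15) mm. Can be pinched over its flat ends from above.
- lever_hinge (a point): Point on the lever's hinge axis, in its middle, 75 mm above the table. The axis runs along the stand's y axis.
- release (a joint): Button travel, m: 0 up, 0.0085 fully down (about 6 N). It also dips as the ratchet clicks. Past about 0.006 the pawl is clear and the lever falls, taking about 1 s; let up too early, the pawl catches a lower notch.
- release_top (a point): Centre of the top of the release button: a round upright steel button 24 mm in diameter, standing 14 mm proud of the housing's cover, 102 mm above the table, on the far side of the hinge (stand x = 66 mm, y = 0). Press straight down.
- dish: Round yellow dish, 120 mm across, 35 mm high, loose; origin at the centre of its underside. Leave alone.
- tumbler: Empty glass tumbler, 72 mm across, 100 mm high, loose; origin at the centre of its underside. Leave alone.
- bobbin_case: Closed grey plastic bobbin case with a clear lid, 122 x 82 x 38 mm, loose; origin at the centre of its underside. Leave alone.
- magnifier: Stainless magnifier on a short arm, round foot 90 mm across, about 160 mm high, loose; origin at the centre of its foot's underside. Leave alone.

How it is judged:
By the outcome, as a careful person would: the job done as asked, in the order asked, and still so for the second after the job is handed in, with the robot touching nothing.
It also fails if it takes over 48 s, if anything falls off the work surface, if the arm or the gripper's body presses on something with over 40 N, if the wrist force passes 120 N, or if a joint passes its speed limit or range.

## Working session

There is one attempt and no reset: what is moved stays moved. The work goes in short steps, Python scripts to look and compute and a tool call to move; the robot and the scene stay as the last step left them, time stands still between calls to the robot, and variables do not carry over. Pictures are saved under pics/ and viewed, at most 10 in all, crops included, and the job is handed in when it is done.

Besides the shell and the picture viewer there is one more tool, called after "Call:" as name(argument=value, ...) on one line, values as JSON. apply_moves: Moves the arm, as the interface text tells. Its arguments: {"type":"object","properties":{"rows":{"type":"array","items":{"type":"number"}},"grip":{"type":"number"},"grip_force":{"type":"number"}},"required":["rows"]}

```bash
mkdir -p pics; ls; python3 - <<'E'
from station import ctrl
import cv2,numpy as np
o=ctrl.get_obs();print(o,ctrl.tip_extent)
for n in("scene","top"):
    im,d=ctrl.get_image(n);cv2.imwrite(f"pics/{n}.png",im);np.save(f"pics/{n}.npy",d)
    m=ctrl.camera_model(n);print(n,m)
E
```

```text
pics
{'t': 0.0, 'q': array([ 1.05701614e+00,  5.33424732e-02,  1.61433115e+00, -1.24746646e-05,
        1.47596666e+00, -1.18977566e-01]), 'dq': array([-4.71481592e-04, -1.31470792e-03,  1.14008427e-03,  8.72375871e-04,
        5.60408653e-04,  6.88010605e-05]), 'effort': array([ 3.39170847e-04, -3.93660235e+01, -3.70183825e+01, -1.05793240e-04,
        6.68768131e-03, -2.85166003e-06]), 'tool_pos': array([0.24014154, 0.57650178, 0.30264958]), 'tool_rot': array([-6.16009958e-01, -3.07996728e+00,  3.06223081e-03]), 'contact_force': array([ 0.18003897, -0.18853214, -0.07150383]), 'wrist_torque': array([ 0.02755576, -0.00522474,  0.01703822]), 'grip_force': 0.0, 'opening': 0.08527388058966784} 0.0726
scene {'mtx': array([[576.04904237,   0.        , 328.82190069],
       [  0.        , 576.04904237, 233.90921981],
       [  0.        ,   0.        ,   1.        ]]), 'R': array([[-0.10662205,  0.99411863,  0.01897078],
       [ 0.77579959,  0.09511012, -0.62377004],
       [-0.62190573, -0.05179012, -0.78137766]]), 't': array([ 0.26131474, -0.37729639,  1.43199807])}
top {'mtx': array([[586.21406394,   0.        , 315.33491144],
       [  0.        , 586.21406394, 233.12296493],
       [  0.        ,   0.        ,   1.        ]]), 'R': array([[-0.01093382, -0.99942234, -0.03217833],
       [-0.98760382,  0.01583262, -0.15616668],
       [ 0.15658594,  0.03007195, -0.98720642]]), 't': array([-0.17191732,  0.60225481,  0.9709132 ])}
```

View pics/scene.png

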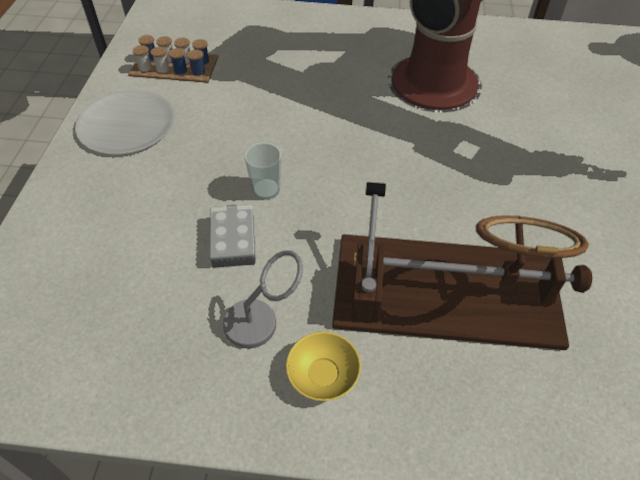

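View pics/top.png

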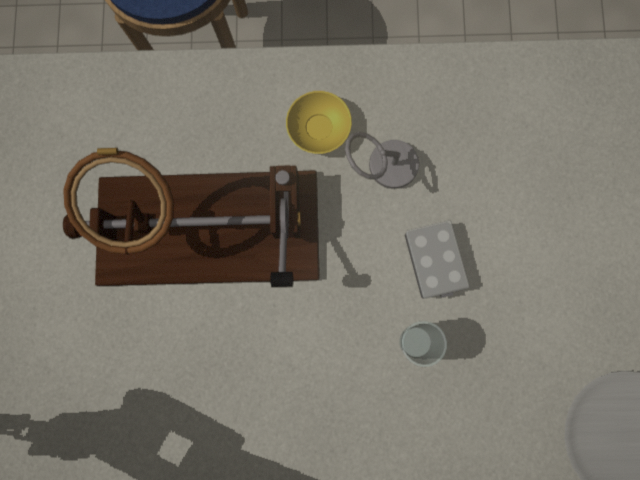

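The scene view shows the grip at (376,189) and the button at (369,285). The top view shows the grip at (282,280) and the button at (283,178). So stand x points roughly along world +x.

```bash
cat > h.py <<'E'
import numpy as np,cv2
from station import ctrl
def ray(n,u,v):
    m=ctrl.camera_model(n);d=m["R"].T@np.linalg.solve(m["mtx"],[u,v,1.]);return -m["R"].T@m["t"],d
def plane(n,u,v,z):
    c,d=ray(n,u,v);return c+d*(z-c[2])/d[2]
def tri(p):
    A=np.zeros((3,3));b=np.zeros(3)
    for n,u,v in p:
        c,d=ray(n,u,v);d/=np.linalg.norm(d);P=np.eye(3)-np.outer(d,d);A+=P;b+=P@c
    return np.linalg.solve(A,b)
E
python3 - <<'E'
from h import *
def cen(n,box,f):
    im=cv2.imread(f"pics/{n}.png");x0,y0,x1,y1=box
    mk=f(im[y0:y1,x0:x1].astype(int));k,l,s,c=cv2.connectedComponentsWithStats(mk.astype(np.uint8));i=1+s[1:,4].argmax()
    d=np.load(f"pics/{n}.npy")[y0:y1,x0:x1][l==i]
    print(n,c[i]+[x0,y0],s[i],np.median(d));return (n,*(c[i]+[x0,y0]))
blk=lambda a:a.max(2)<45
st=lambda a:(a.min(2)>95)
gs=cen("scene",(350,175,400,205),blk);gt=cen("top",(262,262,305,296),blk)
bs=cen("scene",(358,272,382,298),st);bt=cen("top",(270,167,296,188),st)
g=tri([gs,gt]);b=tri([bs,bt]);print("grip",g,"button",b)
print(plane(*bs,.102),plane(*bt,.102))
im=cv2.imread("pics/top.png").astype(int)
hsv=cv2.cvtColor(im.astype(np.uint8),cv2.COLOR_BGR2HSV)
mk=((hsv[...,1]>90)&(hsv[...,2]<110)).astype(np.uint8)[165:295,90:325]
c=max(cv2.findContours(mk,0,2)[0],key=cv2.contourArea)
r=cv2.boxPoints(cv2.minAreaRect(c))+[90,165];print([plane("top",*p,.018).round(4) for p in r])
E
```

```text
scene [375.38207547 188.77358491] [ 16   8  19  13 212] 1.0003152
top [281.12420382 278.56687898] [  8  10  24  15 314] 0.8992058
scene [368.7265625 283.3515625] [  4   6  14  12 128] 0.9318224
top [281.64705882 176.89915966] [  6   4  13  13 119] 0.9730041
grip [ 0.51408587 -0.12881551  0.14153439] button [ 0.68641141 -0.12646821  0.10124525]
[ 0.68689034 -0.12621599  0.102     ] [ 0.68622743 -0.12681133  0.102     ]
[array([0.7348, 0.2366, 0.018 ]), array([ 0.7377, -0.18  ,  0.018 ]), array([ 0.5217, -0.1832,  0.018 ]), array([0.5165, 0.2199, 0.018 ])]
```

```bash
cat >> h.py <<'E'
from scipy.spatial.transform import Rotation as Ro
YAW=0.0136
def stand(x,z):  # stand xz-plane point to world
    h=np.array([0.6204,-0.1274]);return np.array([*(h+x*np.array([np.cos(YAW),np.sin(YAW)])),z])
def grip(q): return stand(-.125*np.cos(q+.15),.075+.125*np.sin(q+.15))
def want():  # tool down, tool y along stand y
    y=np.array([-np.sin(YAW),np.cos(YAW),0]);z=np.array([0,0,-1.]);return Ro.from_matrix(np.c_[np.cross(y,z),y,z])
def go(p,W=None,p0=None,R0=None):  # from pose p0,R0 (default measured)
    o=ctrl.get_obs();p0=o["tool_pos"] if p0 is None else p0;R0=Ro.from_rotvec(o["tool_rot"]) if R0 is None else R0
    t=(R0.inv()*(W or want())).as_rotvec()/(np.pi/2)
    return np.r_[R0.inv().apply(np.asarray(p)-p0)/.6,t].round(4)
E
python3 - <<'E'
from h import *
g=grip(.4);print(g);print(go([g[0],g[1],.30]))
E
```

```text
[ 0.51384429 -0.12884925  0.1403359 ]
[-8.732e-01 -9.098e-01  6.100e-03 -1.100e-03 -4.000e-04 -2.600e-01]
```

Call:
apply_moves(rows=[-0.873,-0.91,0.006,-0.001,0,-0.26,-0.873,-0.91,0.006,-0.001,0,-0.26,-0.873,-0.91,0.006,-0.001,0,-0.26,-0.873,-0.91,0.006,-0.001,0,-0.26,-0.873,-0.91,0.006,-0.001,0,-0.26,-0.873,-0.91,0.006,-0.001,0,-0.26,-0.873,-0.91,0.006,-0.001,0,-0.26,-0.873,-0.91,0.006,-0.001,0,-0.26,-0.873,-0.91,0.006,-0.001,0,-0.26,-0.873,-0.91,0.006,-0.001,0,-0.26,-0.873,-0.91,0.006,-0.001,0,-0.26,-0.873,-0.91,0.006,-0.001,0,-0.26,-0.873,-0.91,0.006,-0.001,0,-0.26,-0.873,-0.91,0.006,-0.001,0,-0.26,-0.873,-0.91,0.006,-0.001,0,-0.26,-0.873,-0.91,0.006,-0.001,0,-0.26,-0.873,-0.91,0.006,-0.001,0,-0.26,-0.873,-0.91,0.006,-0.001,0,-0.26,-0.873,-0.91,0.006,-0.001,0,-0.26,-0.873,-0.91,0.006,-0.001,0,-0.26], grip=1, grip_force=40)

```text
t: 2.1
tool_pos: [0.5136, -0.1272, 0.3004]
tool_rot: [-0.025, 3.141, 0.002]
contact_force: [0.0, 0.4, 0.2]
opening: 0.0855
grip_force: 0.0
```

```bash
python3 - <<'E'
from h import *
o=ctrl.get_obs();im,d=ctrl.get_image("wrist");cv2.imwrite("pics/w1.png",im);np.save("pics/w1.npy",d)
m=ctrl.camera_model("wrist");print(o["t"],o["tool_pos"],o["tool_rot"],m)
R=Ro.from_rotvec(o["tool_rot"]).as_matrix()
def proj(X):
    T=m["tool_from_camera"];c=np.linalg.inv(T)@np.r_[R.T@(X-o["tool_pos"]),1];c=c[:3]
    th=np.arctan2(np.hypot(c[0],c[1]),c[2]);ph=np.arctan2(c[1],c[0]);K=m["mtx"]
    return K[0,2]+K[0,0]*th*np.cos(ph),K[1,2]+K[1,1]*th*np.sin(ph)
for X in(grip(.4),stand(.066,.102)):
    u=proj(X);print(u)
    cv2.drawMarker(im,(int(u[0]),int(u[1])),(0,0,255),0,12)
cv2.imwrite("pics/w1m.png",im)
E
```

```text
2.1 [ 0.51364803 -0.12719457  0.30042148] [-2.45136619e-02  3.14089510e+00  2.45441047e-03] {'mtx': array([[371.64829954,   0.        , 320.51260192],
       [  0.        , 371.64829954, 236.34009564],
       [  0.        ,   0.        ,   1.        ]]), 'tool_from_camera': array([[ 1.84926667e-04, -9.50640288e-01, -3.10295034e-01,
         7.90588855e-02],
       [ 9.99999982e-01,  1.87436546e-04,  2.17274881e-05,
        -1.18836583e-03],
       [ 3.75056039e-05, -3.10295033e-01,  9.50640306e-01,
        -6.96339828e-02],
       [ 0.00000000e+00,  0.00000000e+00,  0.00000000e+00,
         1.00000000e+00]])}
(np.float64(319.4041591615861), np.float64(242.37496815628137))
(np.float64(319.30032196985854), np.float64(399.19300097319194))
```

View pics/w1m.png

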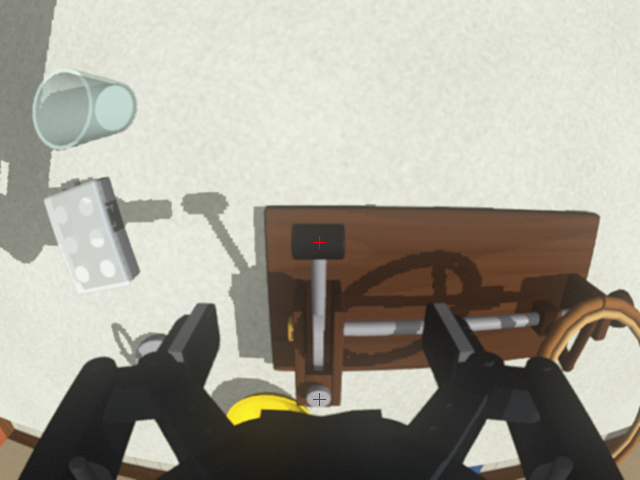

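The projected marks land on the grip (318,241) and the button (319,399), so the estimate holds. Next I descend to the grip.

```bash
python3 - <<'E'
from h import *
g=grip(.4);print(go(g+[0,0,.054]));W=want()
for q in np.arange(.4,1.07,.08).tolist()+[1.06]: print(round(q,2),go(grip(q)+[0,0,.054],W,g+[0,0,.054],W))
E
```

```text
[-1.000e-04 -2.800e-03  1.769e-01  9.000e-04  4.000e-04  1.200e-03]
0.4 [0. 0. 0. 0. 0. 0.]
0.48 [-0.0093 -0.     -0.0138  0.      0.      0.    ]
0.56 [-0.0196 -0.     -0.0269  0.      0.      0.    ]
0.64 [-0.031  -0.     -0.0391  0.      0.      0.    ]
0.72 [-0.0433 -0.     -0.0503  0.      0.      0.    ]
0.8 [-0.0564  0.     -0.0606  0.      0.      0.    ]
0.88 [-0.0704 -0.     -0.0697  0.      0.      0.    ]
0.96 [-0.085   0.     -0.0777  0.      0.      0.    ]
1.04 [-0.1002  0.     -0.0845  0.      0.      0.    ]
1.06 [-0.1041 -0.     -0.086   0.      0.      0.    ]
```

Call:
apply_moves(rows=[0,-0.003,0.05,0,0,0.001,0,-0.003,0.1,0,0,0.001,0,-0.003,0.14,0,0,0.001,0,-0.003,0.165,0,0,0.001,0,-0.003,0.177,0,0,0.001,0,-0.003,0.177,0,0,0.001,0,-0.003,0.177,0,0,0.001])

```text
t: 2.85
tool_pos: [0.5146, -0.1303, 0.1954]
tool_rot: [-0.019, 3.139, 0.001]
contact_force: [0.9, 0.1, 0.7]
opening: 0.0853
grip_force: 0.0
```

Call:
apply_moves(rows=[0,0,0,0,0,0,0,0,0,0,0,0,0,0,0,0,0,0,0,0,0,0,0,0,0,0,0,0,0,0,0,0,0,0,0,0,0,0,0,0,0,0,0,0,0,0,0,0], grip=0.2, grip_force=40)

```text
t: 3.65
tool_pos: [0.514, -0.1292, 0.1948]
tool_rot: [-0.019, 3.141, 0.006]
contact_force: [-2.4, 5.0, 4.1]
opening: 0.0334
grip_force: 44.8
```

Gripped: the opening is 33.4 mm against the 34 mm grip. Next I lift it along the arc.

Call:
apply_moves(rows=[-0.004,0,-0.007,0,0,0,-0.009,0,-0.014,0,0,0,-0.014,0,-0.02,0,0,0,-0.02,0,-0.027,0,0,0,-0.025,0,-0.033,0,0,0,-0.031,0,-0.039,0,0,0,-0.037,0,-0.045,0,0,0,-0.043,0,-0.05,0,0,0,-0.05,0,-0.056,0,0,0,-0.056,0,-0.061,0,0,0])

```text
t: 4.65
tool_pos: [0.5458, -0.1288, 0.2284]
tool_rot: [0.019, -3.134, -0.008]
contact_force: [-4.4, 6.1, -10.0]
opening: 0.0335
grip_force: 40.7
```

```bash
python3 - <<'E'
from h import *
o=ctrl.get_obs();print(o["t"],o["tool_pos"]-[0,0,.054],grip(.8),o["contact_force"],o["opening"])
E
```

```text
4.65 [ 0.54578039 -0.12877759  0.17440507] [ 0.54769634 -0.12838883  0.17667694] [-4.41121803  6.11036314 -9.96106235] 0.033507604244280016
```

Call:
apply_moves(rows=[-0.007,0,-0.005,0,0,0,-0.014,0,-0.009,0,0,0,-0.021,0,-0.013,0,0,0,-0.029,0,-0.017,0,0,0,-0.036,0,-0.021,0,0,0,-0.044,0,-0.024,0,0,0,-0.05,0,-0.027,0,0,0,-0.05,0,-0.027,0,0,0,-0.05,0,-0.027,0,0,0])

```text
t: 5.55
tool_pos: [0.577, -0.1284, 0.2456]
tool_rot: [0.019, -3.139, -0.007]
contact_force: [-1.4, 6.6, -5.2]
opening: 0.0334
grip_force: 41.1
```

```bash
cat >> h.py <<'E'
def tip(q):
    o=ctrl.get_obs();print(o["t"],(o["tool_pos"]-[0,0,.054]).round(4),grip(q).round(4),o["contact_force"].round(1),o["opening"])
def shot(n,f,box=None):
    im,d=ctrl.get_image(n)
    if box: im=cv2.resize(im[box[1]:box[3],box[0]:box[2]],None,fx=3,fy=3)
    cv2.imwrite(f"pics/{f}.png",im)
E
python3 - <<'E'
from h import *
tip(1.05);shot("scene","s2",(270,130,480,320))
E
```

```text
5.55 [ 0.577  -0.1284  0.1916] [ 0.5751 -0.128   0.1915] [-1.4  6.6 -5.2] 0.03340671188546017
```

View pics/s2.png

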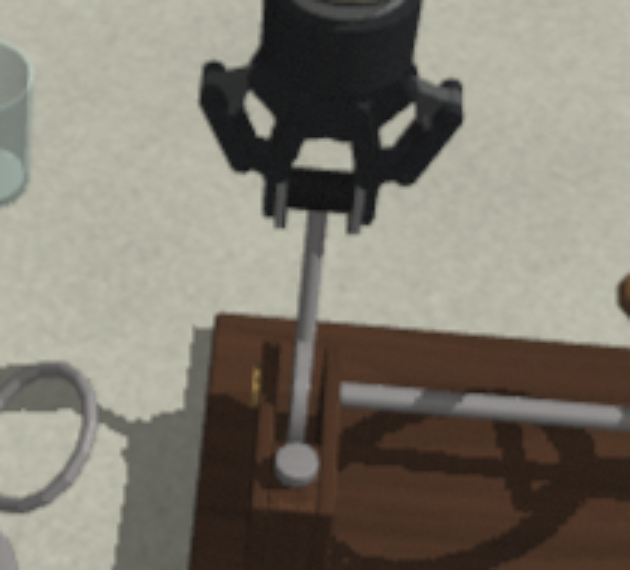

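The grip sits between the pads, at the gripper (320,190 in the crop), with q about 1.06. I open the gripper and back off upward.

Call:
apply_moves(rows=[0,0,0,0,0,0,0,0,0,0,0,0,0,0,0,0,0,0,0,0,0,0,0,0,0,0,0,0,0,0,0,0,0,0,0,0,0,0,0,0,0,0,0,0,0,0,0,0], grip=0.9)

```text
t: 6.4
tool_pos: [0.5775, -0.1295, 0.2469]
tool_rot: [-0.019, 3.141, 0.002]
contact_force: [-1.0, -0.4, -0.3]
opening: 0.077
grip_force: 0.0
```

Call:
apply_moves(rows=[0,0,-0.03,0,0,0,0,0,-0.08,0,0,0,0,0,-0.13,0,0,0,0,0,-0.15,0,0,0,0,0,-0.15,0,0,0,0,0,-0.15,0,0,0])

```text
t: 7.0
tool_pos: [0.5772, -0.1295, 0.3356]
tool_rot: [0.019, -3.14, -0.003]
contact_force: [0.3, 0.7, 0.1]
opening: 0.0767
grip_force: 0.0
```

```bash
python3 - <<'E'
from h import *
tip(1.0);o=ctrl.get_obs();shot("wrist","w2")
im=cv2.imread("pics/w2.png");m=ctrl.camera_model("wrist");R=Ro.from_rotvec(o["tool_rot"])
for q in(.8,1.0,1.1):
    c=(np.linalg.inv(m["tool_from_camera"])@np.r_[R.inv().apply(grip(q)-o["tool_pos"]),1])[:3]
    th=np.arctan2(np.hypot(*c[:2]),c[2]);u=m["mtx"][:2,2]+371.65*th*c[:2]/np.hypot(*c[:2]);print(q,u)
    if q==1: cv2.drawMarker(im,(int(u[0]),int(u[1])),(0,0,255),0,12)
cv2.imwrite("pics/w2m.png",im)
E
```

```text
7.0 [ 0.5772 -0.1295  0.2816] [ 0.5693 -0.1281  0.1891] [0.3 0.7 0.1] 0.07669884608648257
0.8 [324.21375521 198.82156096]
1.0 [324.39878998 237.73300547]
1.1 [324.44702974 258.14460553]
```

View pics/w2m.png

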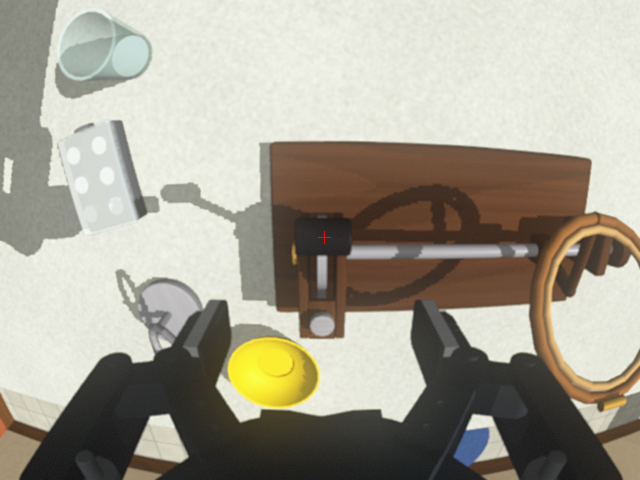

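The grip rests at (322,237), which matches q = 1.0, so the top notch is holding by itself. Next I close the fingers and go above the button.

```bash
python3 - <<'E'
from h import *
b=stand(.066,.102);print(b);print(go([b[0],b[1],.30]))
E
```

```text
[ 0.6863939  -0.12650243  0.102     ]
[-0.1827  0.0025  0.0573  0.0017 -0.0017 -0.001 ]
```

Call:
apply_moves(rows=[-0.06,0.002,0,0.001,-0.001,0,-0.12,0.002,0,0.001,-0.001,0,-0.165,0.002,0.02,0.001,-0.001,0,-0.182,0.002,0.04,0.001,-0.001,0,-0.182,0.002,0.057,0.001,-0.001,0,-0.182,0.002,0.057,0.001,-0.001,0,-0.182,0.002,0.057,0.001,-0.001,0,-0.182,0.002,0.057,0.001,-0.001,0,-0.182,0.002,0.057,0.001,-0.001,0,-0.182,0.002,0.057,0.001,-0.001,0], grip=0)

```text
t: 8.05
tool_pos: [0.6866, -0.1272, 0.3039]
tool_rot: [-0.019, 3.138, -0.001]
contact_force: [-0.4, -0.2, -0.3]
opening: -0.0003
grip_force: 0.0
```

```bash
python3 - <<'E'
from h import *
tip(1.0);print(go(stand(.066,.102+.0726+.006)));shot("scene","s3",(270,130,480,320))
E
```

```text
8.05 [ 0.6866 -0.1272  0.2499] [ 0.5693 -0.1281  0.1891] [-0.4 -0.2 -0.3] -0.00028669531167857017
[ 0.001   0.0013  0.2055 -0.0004  0.0022 -0.0011]
```

View pics/s3.png

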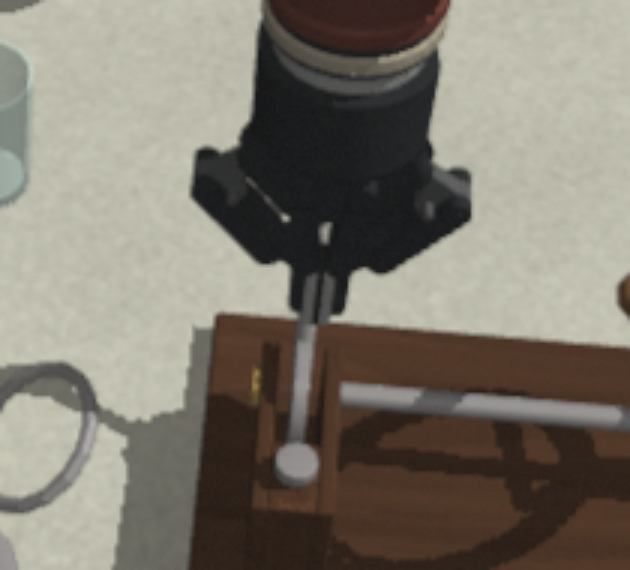

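The lever is still up and the fingers are shut above the button (298,462 in the crop). I descend.

Call:
apply_moves(rows=[0,0.001,0.06,0,0.002,0,0,0.001,0.11,0,0.002,0,0,0.001,0.15,0,0.002,0,0,0.001,0.175,0,0.002,0,0,0.001,0.19,0,0.002,0,0,0.001,0.197,0,0.002,0,0,0.001,0.197,0,0.002,0,0,0.001,0.197,0,0.002,0])

```text
t: 8.9
tool_pos: [0.6876, -0.1267, 0.1862]
tool_rot: [-0.019, 3.141, -0.001]
contact_force: [0.3, 0.5, -0.5]
opening: -0.0003
grip_force: 0.0
```

```bash
python3 - <<'E'
from h import *
o=ctrl.get_obs();print(o["tool_pos"]-[0,0,.0726],o["contact_force"]);print(go(stand(.066,.0935+.0726)))
E
```

```text
[ 0.68761816 -0.12668445  0.11355498] [ 0.27998539  0.52222343 -0.4571565 ]
[ 0.0021  0.0004  0.0334 -0.0005  0.0007 -0.001 ]
```

Call:
apply_moves(rows=[0.002,0,0.007,0,0,0,0.002,0,0.013,0,0,0,0.002,0,0.018,0,0,0,0.002,0,0.023,0,0,0,0.002,0,0.027,0,0,0,0.002,0,0.031,0,0,0,0.002,0,0.033,0,0,0,0.002,0,0.033,0,0,0,0.002,0,0.033,0,0,0])

```text
t: 9.8
tool_pos: [0.686, -0.1266, 0.1661]
tool_rot: [0.019, -3.141, 0.001]
contact_force: [-3.3, 0.3, 7.9]
opening: 0.0001
grip_force: 3.7
```

Call:
apply_moves(rows=[0,0,0.002,0,0,0,0,0,0.002,0,0,0,0,0,0.002,0,0,0,0,0,0.002,0,0,0,0,0,0.002,0,0,0,0,0,0.002,0,0,0,0,0,0.002,0,0,0,0,0,0.002,0,0,0,0,0,0.002,0,0,0,0,0,0.002,0,0,0,0,0,0.002,0,0,0,0,0,0.002,0,0,0,0,0,0.002,0,0,0,0,0,0.002,0,0,0,0,0,0.002,0,0,0,0,0,0.002,0,0,0])

```text
t: 11.4
tool_pos: [0.6861, -0.1266, 0.1661]
tool_rot: [0.019, -3.141, 0.001]
contact_force: [-4.7, 0.8, 11.5]
opening: 0.0001
grip_force: 5.7
```

```bash
python3 - <<'E'
from h import *
shot("scene","s4",(270,130,480,320))
E
```

```text
(no output)
```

View pics/s4.png

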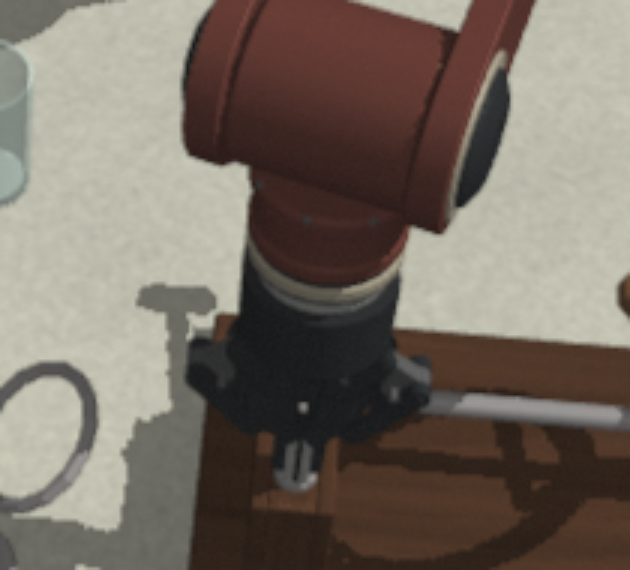

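The button is fully down: position stalled while force rose to 11.5 N. The lever is hidden by the gripper, so I check from the wrist before letting up.

```bash
python3 - <<'E'
from h import *
o=ctrl.get_obs();shot("wrist","w3");m=ctrl.camera_model("wrist");R=Ro.from_rotvec(o["tool_rot"])
im=cv2.imread("pics/w3.png")
for q in(0,.2,.4,):
    c=(np.linalg.inv(m["tool_from_camera"])@np.r_[R.inv().apply(grip(q)-o["tool_pos"]),1])[:3]
    th=np.arctan2(np.hypot(*c[:2]),c[2]);u=m["mtx"][:2,2]+371.65*th*c[:2]/np.hypot(*c[:2]);print(q,u)
    cv2.drawMarker(im,(int(u[0]),int(u[1])),(0,0,255) if q==0 else (0,255,0),0,12)
cv2.imwrite("pics/w3m.png",im)
E
```

```text
0 [ 323.19655871 -126.04900827]
0.2 [ 323.6356713  -149.57539132]
0.4 [ 324.2691186  -168.35006025]
```

View pics/w3m.png

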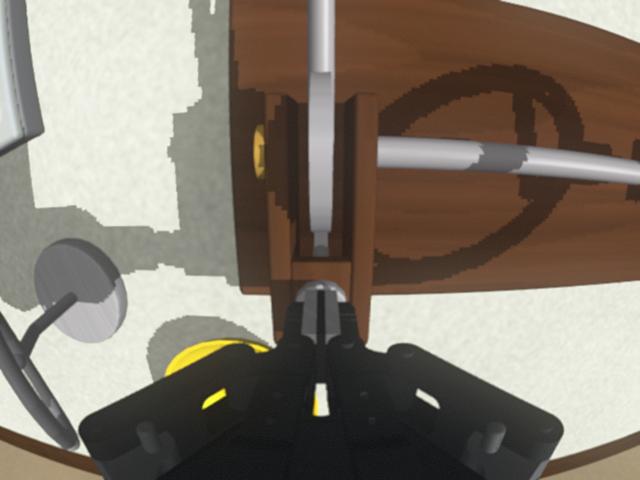

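```bash
python3 - <<'E'
from h import *
s0=plane("scene",308,236,0);L=(s0-grip(.4))/grip(.4)[2];print("L",L)
m=ctrl.camera_model("scene")
for q in(0,.2,.4):
    g=grip(q);s=g+L*g[2];c=m["R"]@s+m["t"];u=m["mtx"]@c/c[2];print(q,u[:2],"crop",(u[:2]-[270,130])*3)
E
```

```text
L [ 0.05761487 -0.84628748 -1.        ]
0 [329.14415548 230.08874049] crop [177.43246643 300.26622147]
0.2 [318.37462142 232.08668254] crop [145.12386425 306.26004763]
0.4 [308. 236.] crop [114. 318.]
```

The grip's shadow at crop (177,300) matches q = 0 exactly, so the lever is fully off. I let the button up and retreat.

Call:
apply_moves(rows=[0,0,-0.01,0,0,0,0,0,-0.02,0,0,0,0,0,-0.04,0,0,0,0,0,-0.08,0,0,0,0,0,-0.14,0,0,0,0,0,-0.21,0,0,0,0,0,-0.25,0,0,0,0,0,-0.25,0,0,0,0,0,-0.25,0,0,0,0,0,-0.25,0,0,0])

```text
t: 12.5
tool_pos: [0.685, -0.1263, 0.3107]
tool_rot: [0.019, -3.136, -0.002]
contact_force: [-0.8, 0.1, -0.7]
opening: -0.0001
grip_force: 0.0
```

```bash
python3 - <<'E'
from h import *
tip(0);shot("wrist","w4");o=ctrl.get_obs()
m=ctrl.camera_model("wrist");R=Ro.from_rotvec(o["tool_rot"]);im=cv2.imread("pics/w4.png")
for q in(0,.2):
    c=(np.linalg.inv(m["tool_from_camera"])@np.r_[R.inv().apply(grip(q)-o["tool_pos"]),1])[:3]
    th=np.arctan2(np.hypot(*c[:2]),c[2]);u=m["mtx"][:2,2]+371.65*th*c[:2]/np.hypot(*c[:2]);print(q,u)
    cv2.drawMarker(im,(int(u[0]),int(u[1])),(0,0,255) if q==0 else (0,255,0),0,12)
cv2.imwrite("pics/w4m.png",im)
E
```

```text
12.5 [ 0.685  -0.1263  0.2567] [ 0.4968 -0.1291  0.0937] [-0.8  0.1 -0.7] -9.432878637083722e-05
0 [320.96361192 -14.36944804]
0.2 [321.06180768 -18.13408292]
```

View pics/w4m.png

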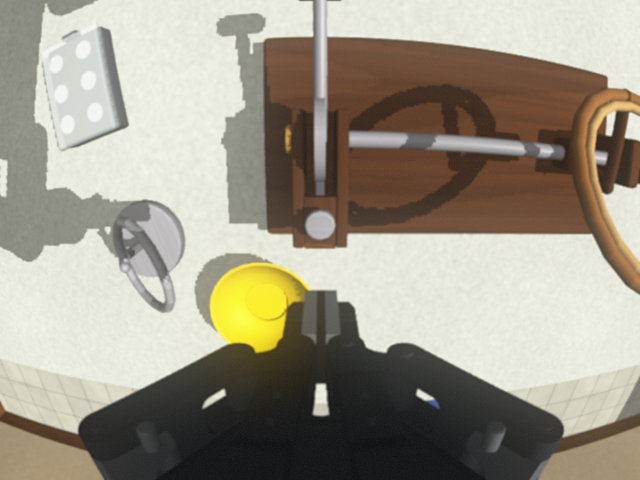

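The button is back up at (320,224), the lever is still low, and nothing else has moved. The arm touches nothing, so I hand the job in.

```bash
python3 -c "
from station import ctrl
print(ctrl.finish_job())"
```

```text
the job is handed in; nothing more can be done
None
```

The job is handed in at about 12.5 s: the lever held by itself on the top notch, then a full press of the release button dropped it all the way off; the button is back up, the arm is clear, and the other items I could see are where they were.

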